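# Open the blue-lidded adapter test fixture

### The job

The test in the fixture with the blue lid is finished. Press that fixture's round green release button so that its lid springs fully open to its stop, then let go of the button; leave the grey-lidded fixture shut.

Things in the scene. Friction and masses are not known exactly. Their poses are not given: they have to be found in the camera images.
- blue_release_top (a point): Centre of the top face of the green release button (30 mm across, in a black collar) of the BLUE-lidded fixture: fixed aluminium base 180 x 130 mm, 50 mm high, button on the robot's side. Unpressed, this face is 70 mm above the bench, 8 mm above the collar; it moves with the button. z up, x points towards the lid's hinge (turned up to 30 degrees from world x).
- blue_release (a joint): Downward travel of that green button in m: 0 = up, 0.008 = fully pressed. Spring: 1.5 N at first, about 5 N at the bottom; it comes back up when let go. By 0.005 it has drawn back the catch that latches the lid's front edge.
- blue_lid (a joint): Angle in rad of the blue-rimmed, clear-windowed lid (102 x 120 mm): 0 = latched, 1.75 = at its stop, leaning just past upright. Shut, its top is 78 mm above the bench. Front edge 44 mm, hinge 146 mm from the button's centre along +x of its point. Unlatched, a spring swings it up and away from the button in under a second, to 165 mm high, and keeps it open.
- grey_lid (a joint): Angle in rad of the lid of the other fixture, of the same size and mechanism and with the same green button, but with a GREY lid rim: 0 = shut and latched, 1.75 = open. It stands left or right of the blue one and must stay shut.

How it is judged:
By the outcome, as a careful person would: the job done as asked, in the order asked, and still so for the second after the job is handed in, with the robot touching nothing.
It also fails if it takes over 29 s, if anything falls off the work surface, if the arm or the gripper's body presses on something with over 40 N, if the wrist force passes 120 N, or if a joint passes its speed limit or range.

### The arm

A 7-joint arm with a two-finger parallel gripper is mounted at the origin on the work surface. World frame = base frame: x ahead of the robot, y to its left, z up, the work surface at z = 0. Lengths are in m, angles in rad, forces in N, time in s.
With the tool pointing down it reaches from about 0.4 to 0.9 m from the base axis. Payload 5.5 kg.
Tool frame: the origin (TCP) lies midway between the tips of the shut fingers; the grasp point (between the pads) lies 19 mm behind it (manip.grip_depth is the distance from the TCP to the grasp point, in m); z points along the fingers, x is the direction in which the jaws open and shut, and the axes are right-handed (so a half turn about z gives the same grasp; the last joint's range is limited). The gripper opens to 92 mm and grips with 3 to 60 N. Pads are 19 mm wide; open, the fingers measure 130 mm over their backs; the gripper's body (75 mm by 190 mm) begins 47 mm behind the grasp point.
Start: joints at [1.456, 0.501, -0.427, 1.55, 0.221, 1.138, -0.21], TCP at [0.24, -0.604, 0.227] pointing down, gripper open.
Joint ranges: [-2.88, 2.88], [-0.31, 2.03], [-1.54, 1.56], [0.2, 2.42], [-1.41, 4.55], [0.19, 2.02], [-2.57, 2.57]. Speed limits (rad/s): [2.57, 2.57, 3.14, 3.14, 3.14, 3.14, 3.14].

### API

Orientations are given as a unit quaternion [x, y, z, w].
In Python, from bench import manip, effector, viewer gives the robot as it stands. Calls block until the motion is done:
- manip.move_pose(position, orientation): joint-space move of the TCP to a pose.
- manip.servo_line(position, ori=None, vel=0.15): straight line of the TCP; ori=None keeps the orientation; vel is the mean speed in m/s.
- manip.movej(angles): joint-space move.
- effector.open_jaws() and effector.close(f_grip=None): open the fingers fully, or close them until they stop; f_grip is the grip in N (None keeps the last).
- manip.sleep(seconds).
- manip.solve_ik(position, orientation): joint angles nearest the present ones, or None.
- viewer.get_image(name): name is "side" or "top"; returns the picture (400x640x3 uint8, red, green, blue); there is no depth.
- viewer.get_calibration(name): a dict with "vfov" (degrees; the focal length in pixels is half the picture's height over the tangent of half this angle, whatever the lens; pixels are square), "cx", "cy" (the principal point, pixels), "eye" and "attitude" of the camera in the world. Camera axes: x right, y down, z forward; pixel columns grow to the right and rows downward; lengths in m; the calibration is good to about 2 mm. A picture is of the moment at which its call begins. get_calibration takes no time and is no camera call.
A pose or a line that the arm cannot do raises manip.PlanningError and nothing moves.
- manip.hand_in(): hands the job in, once; it reports no verdict.
Readings, each from a call of its own:
- manip.current_clock(): time.
- manip.current_q(): joint angles.
- manip.current_joint_velocities(): joint speeds.
- manip.current_tau(): joint torques, N m.
- manip.current_tool_pos(): TCP position.
- manip.current_tcp_rot(): TCP orientation.
- manip.current_force(): force on the tool from outside, world axes, zero at the start.
- manip.current_wrist_torque(): the same for the moment, N m.
- manip.current_finger_gap(): finger opening in m.
Only numpy, scipy, OpenCV 4.12 (cv2) and the standard library are available. Lean on these libraries where they do the work, as an engineer would, in place of code of your own. Each camera call takes 0.05 s, during which the arm holds its last target. There are 200 camera calls.

## Working session

There is one attempt and no reset: what is moved stays moved. The work goes in short steps, each a Python script; the robot and the scene stay as the last script left them, time stands still between calls to the robot, and variables do not carry over. Pictures are saved under pics/ and viewed, about 8 in all and at most 12, crops included, and the job is handed in when it is done.

```bash
ls; mkdir -p pics
python3 - <<'E'
from bench import manip, effector, viewer
import cv2
for n in ("top","side"):
    print(n,viewer.get_calibration(n)); cv2.imwrite(f"pics/{n}0.png",viewer.get_image(n)[:,:,::-1])
print(manip.current_clock(),manip.current_tcp_rot(),manip.current_finger_gap())
E
```

```text
pics
top {'vfov': 44.85595555736394, 'cx': 324.84539792074077, 'cy': 196.18573678742356, 'eye': array([ 0.37044713, -0.01940062,  1.22617115]), 'attitude': array([-0.6894249 ,  0.71689319, -0.07414762,  0.07252302])}
side {'vfov': 48.52219830647404, 'cx': 320.0015347334176, 'cy': 192.41069245473471, 'eye': array([0.52755948, 0.53540202, 0.7781096 ]), 'attitude': array([-0.04493952,  0.9411506 , -0.33397469,  0.02601708])}
0.1 [ 8.27317748e-01 -5.61733508e-01 -7.37670472e-04 -5.16325248e-04] 0.09161436597068094
```

View pics/top0.png

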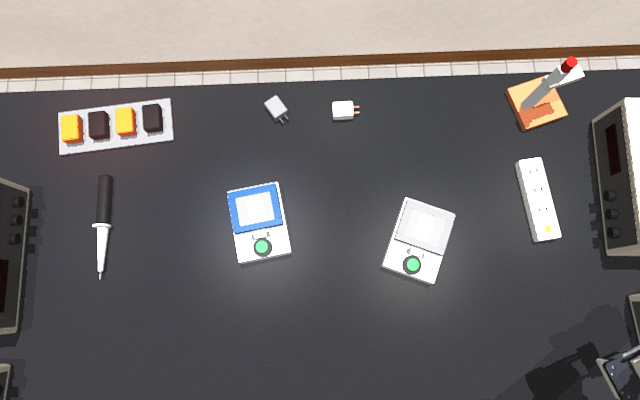

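View pics/side0.png

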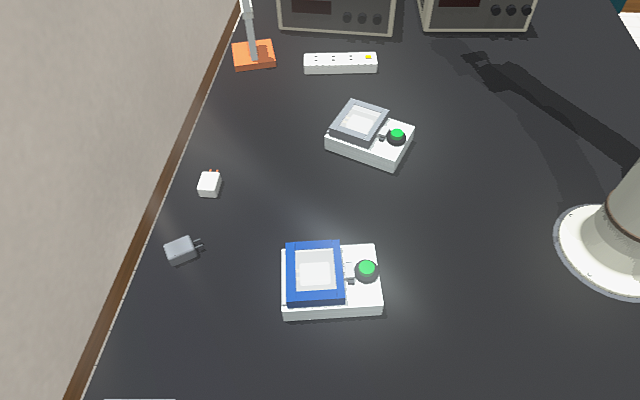

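The top view shows the blue fixture's button at about (262, 247) and the grey one's at (412, 265). In the side view the blue button is at about (367, 268) and the grey one at (397, 136). I'll triangulate from the green blobs.

```bash
cat > h.py <<'E'
import numpy as np, cv2
from scipy.spatial.transform import Rotation as R
from bench import manip, effector, viewer
def ray(n,uv):
    c=viewer.get_calibration(n); f=200/np.tan(np.radians(c["vfov"]/2))
    d=R.from_quat(c["attitude"]).apply([(uv[0]-c["cx"])/f,(uv[1]-c["cy"])/f,1]); return c["eye"],d
def at(n,uv,z):
    e,d=ray(n,uv); return e+d*(z-e[2])/d[2]
def tri(a,b):
    (e1,d1),(e2,d2)=ray("top",a),ray("side",b)
    s=np.linalg.lstsq(np.c_[d1,-d2],e2-e1,rcond=None)[0]
    p,q=e1+s[0]*d1,e2+s[1]*d2; return (p+q)/2,np.linalg.norm(p-q)
E
python3 - <<'E'
from h import *
np.set_printoptions(precision=4,suppress=True)
g={}
for n in ("top","side"):
    im=cv2.imread(f"pics/{n}0.png"); h=cv2.cvtColor(im,cv2.COLOR_BGR2HSV)
    m=cv2.inRange(h,(45,100,60),(85,255,255)); k,_,st,c=cv2.connectedComponentsWithStats(m)
    g[n]=[(c[i],st[i]) for i in range(1,k) if st[i][4]>40]; 
    for cc,s in g[n]: print(n,cc,s,at(n,cc,.07))
T=sorted([c for c,_ in g["top"]],key=lambda c:c[0]); S=sorted([c for c,_ in g["side"]],key=lambda c:-c[1])
for a,b in zip(T,S): print("tri",tri(a,b))
# blue lid in the top view: centre and axis direction
im=cv2.imread("pics/top0.png"); h=cv2.cvtColor(im,cv2.COLOR_BGR2HSV)
m=cv2.inRange(h,(100,120,60),(125,255,255)); k,_,st,_=0,0,0,0
pts=cv2.findNonZero(m); r=cv2.minAreaRect(pts); print(r)
b=np.array([at("top",p,.078) for p in cv2.boxPoints(r)]); print(b, b.mean(0), np.linalg.norm(np.diff(b,axis=0),axis=1))
cv2.imwrite("pics/crop.png",cv2.resize(im[170:280,200:320],None,fx=5,fy=5,interpolation=cv2.INTER_CUBIC))
E
```

```text
top [261.14 246.1 ] [256 240  12  13  50] [0.4984 0.1298 0.07  ]
top [413.0189 263.9151] [407 258  12  13 106] [ 0.4421 -0.2291  0.07  ]
side [396.5    133.8103] [390 129  14  11 116] [ 0.4425 -0.2241  0.07  ]
side [366.4181 266.5819] [359 260  16  14 177] [0.4985 0.1282 0.07  ]
tri (array([0.4984, 0.1295, 0.0722]), np.float64(0.0004055853329974504))
tri (array([ 0.4421, -0.23  ,  0.0645]), np.float64(0.0007115747696263892))
((254.21153259277344, 208.05770874023438), (40.59604263305664, 50.59796142578125), 78.69007110595703)
[[0.6295 0.2139 0.078 ]
 [0.6495 0.0932 0.078 ]
 [0.5508 0.0758 0.078 ]
 [0.5315 0.1946 0.078 ]] [0.5903 0.1444 0.078 ] [0.1224 0.1002 0.1203]
```

View pics/crop.png

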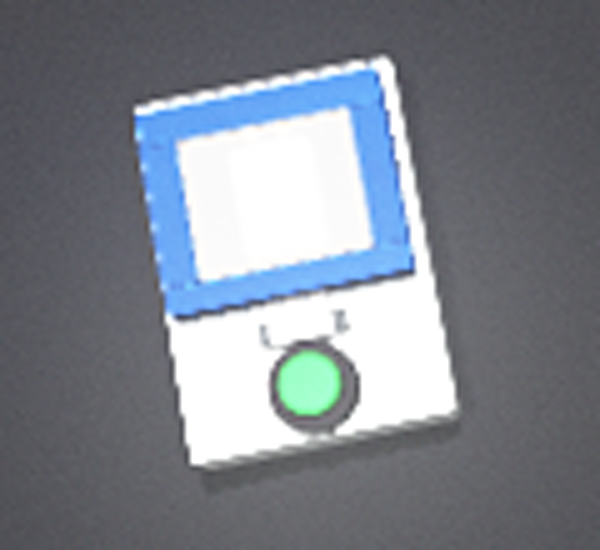

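The measurements agree. Triangulation puts the blue button at (0.498, 0.129, 0.072), against 0.070 expected. The lid measures about 100 x 121 mm, and its centre predicts a button at (0.497, 0.127) with a yaw of about 10.5°. I'll close the fingers with the jaw axis across the fixture, so the body's narrow side faces the lid, and move over the button.

Run:
```python
from h import *
np.set_printoptions(precision=4,suppress=True)
a=np.radians(10.5); X=np.array([np.cos(a),np.sin(a),0]); Y=np.array([-X[1],X[0],0]); Z=np.array([0,0,-1.])
P=np.array([.498,.129,.15]); q0=np.array(manip.current_q()); best=None
for s in (1,-1):
    o=R.from_matrix(np.c_[s*Y,np.cross(Z,s*Y),Z]).as_quat(); j=manip.solve_ik(P,o); print(s,j)
    if j is not None and (best is None or abs(j-q0).max()<best[0]): best=(abs(j-q0).max(),o)
np.save("ori.npy",best[1])
effector.close(f_grip=20)
try: manip.servo_line(P+[0,0,.07],ori=best[1],vel=.25)
except manip.PlanningError as e:
    print(e); manip.move_pose(P+[0,0,.07],best[1])
manip.servo_line(P-[0,0,.06],vel=.1)
print(manip.current_clock(),manip.current_tool_pos(),manip.current_finger_gap(),manip.current_force())
A=viewer.get_image("top")[150:300,180:340];B=viewer.get_image("side")[190:340,280:440]
cv2.imwrite("pics/hover.png",cv2.resize(np.hstack([A,B])[:,:,::-1],None,fx=2.5,fy=2.5,interpolation=cv2.INTER_CUBIC))
```

```text
1 [ 0.639   0.6931 -1.2698  1.9427  0.7555  1.0973  0.8001]
-1 [ 0.5557  0.5782 -1.1093  1.9445  0.6162  1.0095 -2.2273]
6.25 [0.4985 0.1292 0.0906] 0.0001687424640549582 [-0.2586  0.2252 -0.3122]
```

View pics/hover.png

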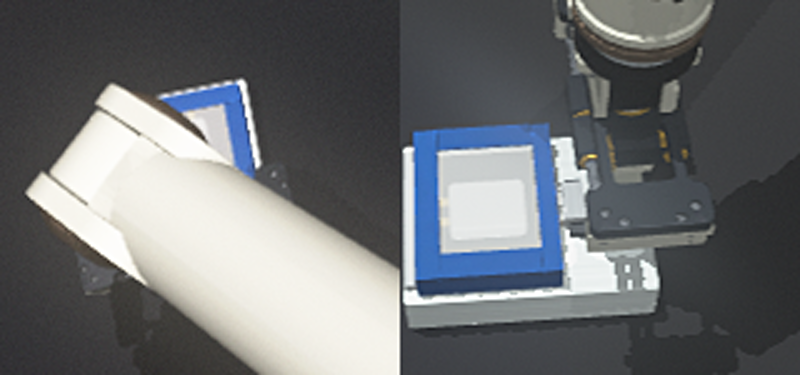

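In the side half of the hover view (button near (366, 268) in the full frame), the tool is centred over the blue button. The narrow side of the body faces the lid and is clear of the lid edge. Now I'll press in small steps while watching the force.

Run:
```python
from h import *
np.set_printoptions(precision=4,suppress=True)
p=np.array(manip.current_tool_pos()); p[:2]=.498,.129
for z in (.074,.070,.067,.065,.0635):
    p[2]=z; manip.servo_line(p,vel=.04)
    f=manip.current_force(); print(z,manip.current_tool_pos(),f,manip.current_clock())
    if f[2]>15: break
manip.sleep(1.2); print(manip.current_tool_pos(),manip.current_force())
B=viewer.get_image("side")[150:350,220:460]
cv2.imwrite("pics/press.png",cv2.resize(B[:,:,::-1],None,fx=2.5,fy=2.5,interpolation=cv2.INTER_CUBIC)); print(manip.current_clock())
```

```text
0.074 [0.4978 0.129  0.0738] [ 0.3903 -0.2519  1.0175] 6.9
0.07 [0.4981 0.1292 0.0701] [0.4127 0.2794 3.2927] 7.15
0.067 [0.4982 0.1292 0.0671] [-0.3173 -0.2096  4.3679] 7.4
0.065 [0.4983 0.1293 0.0661] [-4.1517 -1.2231 15.7458] 7.65
[0.4983 0.1292 0.0662] [-3.0167 -0.7141 15.9449]
8.9
```

View pics/press.png

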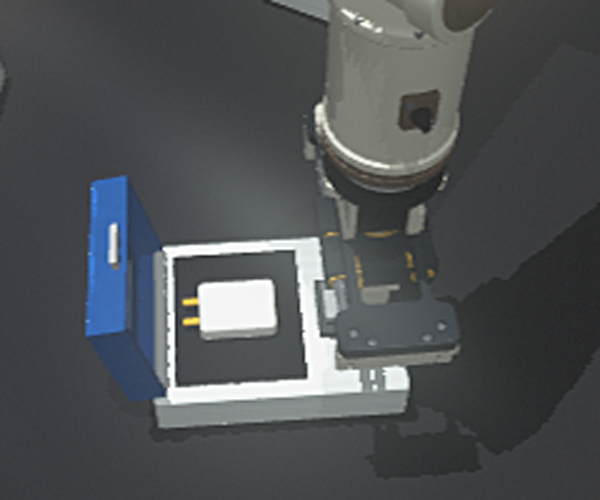

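The lid stands upright at its stop (about (125, 290) in the crop), and the button bottomed out at 16 N. I'll let go by going straight up, then back away towards the robot's side so the cameras can see both fixtures.

Run:
```python
from h import *
np.set_printoptions(precision=4,suppress=True)
p=np.array(manip.current_tool_pos()); p[2]=.24
manip.servo_line(p,vel=.12)
try: manip.servo_line([.43,-.05,.27],vel=.2)
except manip.PlanningError as e: print(e)
manip.sleep(.5)
A=viewer.get_image("top")[130:330,180:480];B=viewer.get_image("side")[80:345,240:460]
A=cv2.resize(A,None,fx=1.33,fy=1.33);B=cv2.resize(B,None,fx=1.5,fy=1.5);A=cv2.copyMakeBorder(A,0,B.shape[0]-A.shape[0],0,0,cv2.BORDER_CONSTANT)
cv2.imwrite("pics/end.png",np.hstack([A,B])[:,:,::-1]); print(manip.current_clock(),manip.current_tool_pos(),manip.current_force())
```

```text
12.225 [ 0.43   -0.0499  0.27  ] [ 0.3253  0.4578 -0.4483]
```

View pics/end.png

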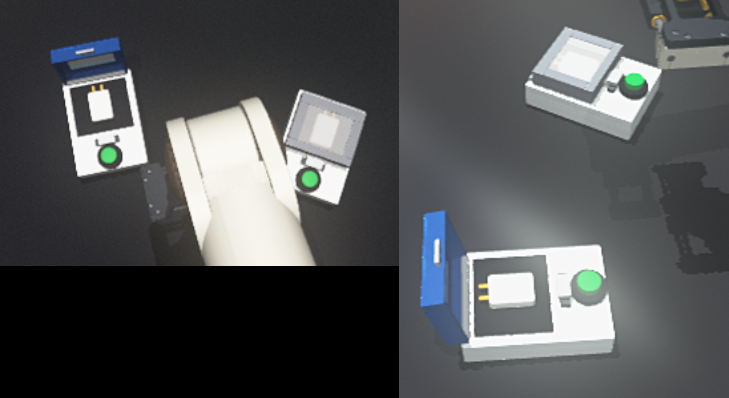

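In both views the blue lid stands past upright ((90, 60) in the top half, (443, 275) in the side half). Its button is back up, standing proud of the collar at (590, 283). The grey lid is shut, and the robot is clear of everything.

```bash
python3 -c "
from bench import manip
manip.hand_in()"
```

```text
the job is handed in; nothing more can be done
```

I pressed the blue fixture's green button with the closed fingertips. Its lid sprang open and I let go of the button. I then backed the arm away and handed the job in. The clock read 12.2 s (limit 29 s) just before hand-in.

- **Lid and button:** The last pictures show the blue lid standing just past upright, with its button back up. I judged both by eye and did not measure the lid angle.
- **Grey fixture:** Its lid is still shut in both views, and the arm did not touch it.
- **Forces:** The highest reading was about 16 N, when the button reached the end of its travel. After backing away it was under 1 N, so the robot is touching nothing.
- **One disagreement:** The button bottomed out with the tool reading 66 mm, about 4 mm higher than the 62 mm expected. I stopped there because of the force.

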